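# Tip the cleaned parts out of a tilting pot and bolt the pot upright again

### The job

Draw the barrel bolt that locks the tilting pot, swing the pot over by its red crank handle until all three parts (two spark plugs and a bearing) have fallen into the yellow tray below it, rapping it against its stop if any of them hang back. Then swing the pot back upright and slide the bolt fully home into the staple on the pot, so that the pot is locked again. Leave the oil filter, the torch and the roll of masking tape where they are.

Things in the scene. Friction and masses are not known exactly. Their poses are not given: they have to be found in the camera images.
- stand: blue steel stand, fixed (all lengths in mm); origin on the worktop midway between its two posts. Trunnion axis of the pot: along the stand's x, 170 mm above the origin. Posts at x = -86 and +86, 25 mm either side in y, tops at z 195. The pot pours to -y. The bolt's pedestal is on the +y side (x +-22, y 98 to 188, top z 160; straps round the bolt to z 182)
- pot: round aluminium pot, hinged; origin on its trunnion axis at the pot's middle, z out of the mouth (up when upright), x along the axis. Mouth 60 above the origin, outer radius 66; foot 68 below, radius 55; wall 3. Turns about +x from -0.10 (past upright) through 0 to a hard stop at 2.12 rad, mouth down to -y. Stays where it is left (0.25 N m friction). Locked while the bolt is in its staple
- crank_handle (a point): centre of the red crank handle: cylinder 18 thick, 55 long, lying along the trunnion axis, freely turning sleeve. It goes round the trunnion axis at radius 85, 144.5 to the -x side of the pot's origin: in the pot's frame at (-144.5, 78.9, 31.6), so with the pot upright it is on the +y side. Clear on both sides and above; crank arm at its +x end
- bolt (a joint): travel of the bolt (m), 0 = fully home in the staple, 0.036 = fully drawn (end stop); it slides along the stand's y, to +y to open. Rod 12 thick, rounded nose, 2 N friction. Locks the pot below about 0.018. Staple hole on the pot's +y wall 16 high, 79 to 67 from the trunnion axis: the nose finds its way in if the pot is within about 2.5 degrees of upright, and turns the pot straight
- bolt_knob (a point): grip point on the bolt's upright black knob: 16 thick, its top 18 above this point, free from 20 below it. This point is 202 above the worktop, at stand x 0, y 119 + travel (119 home, 155 drawn)
- tray: yellow open tray, fixed, lying under the pot between the posts, 150 (x) by 250 (y) by 45 high, wall 4; origin at the centre of its underside, axes parallel to the stand's
- spark_plug_a: a used spark plug, grey metal and white ceramic, 77 mm long, 23 mm wide, 20 mm thick, 45 g; origin at the centre of its underside as it lies; it starts inside the pot. Can hang on the pot's wall, which slopes only about 35 degrees at the tipped stop: then a few quick raps on the stop (0.35 rad back and forth) bring it down
- spark_plug_b: a used spark plug, grey metal and white ceramic, 77 mm long, 23 mm wide, 20 mm thick, 45 g; origin at the centre of its underside as it lies; it starts inside the pot. Can hang on the pot's wall, which slopes only about 35 degrees at the tipped stop: then a few quick raps on the stop (0.35 rad back and forth) bring it down
- bearing: grey steel ball bearing, 52 across, 15 thick, 110 g; origin at the centre of one flat face; it starts inside the pot and can hang there like the plugs
- oil_filter: blue and white oil filter standing on the worktop, 72 across, 94 high. Bystander, loose, not to be disturbed. Origin at the centre of its underside.
- torch: black torch lying on the worktop, 141 long, 75 wide at most, 36 thick. Bystander, loose, not to be disturbed. Origin at the centre of its underside.
- masking_tape: roll of pale masking tape lying flat, 100 across, 25 high. Bystander, loose, not to be disturbed. Origin at the centre of its underside.

How it is judged:
By the outcome, as a careful person would: the job done as asked, in the order asked, and still so for the second after the job is handed in, with the robot touching nothing.
It also fails if it takes over 72 s, if anything falls off the work surface, if the arm or the gripper's body presses on something with over 40 N, if the wrist force passes 120 N, or if a joint passes its speed limit or range.

### The arm

A 7-joint arm with a two-finger parallel gripper is mounted at the origin on a cart in front of the work surface, level with it; the furniture and walls round the work are solid. World frame = base frame: x ahead of the robot, y to its left, z up, the work surface at z = 0. Lengths are in mm, angles in rad, forces in N, time in s.
With the tool pointing down it reaches from about 425 to 875 mm from the base axis. Payload 8.4 kg.
Tool frame: the origin (TCP) lies on the mounting face of the last link; the fingertips stand 182 mm ahead of it and the grasp point (between the pads) lies 164 mm ahead of it (finger_overhang is the distance from the TCP to the fingertips, in mm); z points along the fingers, y is the line along which they close (so a half turn about z gives the same grasp; the last joint's range is limited). The gripper opens to 87 mm and grips with 3 to 60 N. Pads are 19 mm wide; open, the fingers measure 117 mm over their backs; the gripper's body (75 mm by 190 mm) begins 51 mm behind the grasp point.
Start: joints at [-0.099, 0.333, 0.04, 1.465, -0.013, 1.343, -0.059], TCP at [649.98, -0.013, 404.746] pointing down, gripper open.
Joint ranges: [-2.58, 2.58], [-0.38, 2.09], [-1.3, 1.39], [0.25, 2.4], [-1.5, 4.64], [0.08, 2.09], [-2.65, 2.65]. Speed limits (rad/s): [2.22, 2.22, 2.79, 2.79, 3.14, 3.14, 3.14].

### API

Orientations are given as a unit quaternion [x, y, z, w].
In Python, from bench import * gives the robot as it stands.
- The arm moves only by the tool apply_moves, never from a script. Its argument "increments" is a list that holds one entry, the list of rows, each a list of 6 numbers: the shift along the world's x, y, z each as a share of 0.4 m, from -1 to 1, then the turn, a rotation vector about the world's x, y, z each as a share of 180 degrees, from -1 to 1. A call has 1 to 12 rows; each row is the pose to reach, as a shift and turn from the pose commanded when the call began, turning the shorter way round; what a row does not reach only later rows make up. A row lasts 1/12 s, in which the tool goes at most 41.7 mm and 7.16 degrees, less where a joint would pass 70% of its speed; a pose out of reach is approached as far as the arm can. A call with a number of a shift or a turn outside -1 to 1 is refused whole. A call with a gripper value outside its range is refused whole. "grip" is the opening, from -1 (shut) to 1 (fully open), set as the call begins (left out, the last holds). The fingers move at their own pace and stop on an object; "squeeze" is the grip in N (left out, the last holds). Time passes only in rows, so rows that repeat a pose let the fingers close. It gives the time, the measured TCP pose, the force, the opening and the grip force at its end, in the units of the state.
- sense(): the state, without advancing time (a new reading comes with each control period).
- read_camera(name): name is "scene" or "side" or "wrist"; returns (picture, depth): 384x512x3 uint8, blue, green, red; 384x512 float32, mm along the optical axis (not along the pixel's ray), 0 where there is no reading.
- calibration(name): a dict with "fx", "fy", "cx", "cy" (pixels), "rvec" (rotation vector, rad) and "tvec" (3), from world to camera coordinates, as OpenCV has them; the wrist camera has in their place "T_tool_cam" (4x4, takes a point from camera to tool coordinates, whose origin is the TCP and whose axes are the flange's). Camera axes: x right, y down, z forward; pixel columns grow to the right and rows downward; lengths in mm; the calibration is good to about 2 mm. A picture is of the moment at which its call begins: read the wrist's pose just before it. calibration takes no time and is no camera call.
- hand_in(): hands the job in; it is judged then, once.
The state is a dict: "time": time; "joint_pos": joint angles; "qvel": joint speeds; "effort": joint torques, N m; "tcp_pos": TCP position; "eef_rot": TCP orientation; "force": force on the tool from outside, world axes, zero at the start; "moment": the same for the moment, N m; "finger_gap": finger opening in mm; "grasp_force": force on a finger pad.
Only numpy, scipy, OpenCV 4.12 (cv2) and the standard library are available. Lean on these libraries where they do the work, as an engineer would, in place of code of your own. Each camera call takes 0.05 s, during which the arm holds its last target. There are 200 camera calls.

## Working session

There is one attempt and no reset: what is moved stays moved. The work goes in short steps, Python scripts to look and compute and a tool call to move; the robot and the scene stay as the last step left them, time stands still between calls to the robot, and variables do not carry over. Pictures are saved under pics/ and viewed, at most 10 in all, crops included, and the job is handed in when it is done.

Besides the shell and the picture viewer there is one more tool, called after "Emit:" as name(argument=value, ...) on one line, values as JSON. apply_moves: Moves the arm, as the interface text tells. Shift numbers are shares of 0.4 m and turn numbers shares of 180 degrees, none past 1 either way. Its arguments: {"type":"object","properties":{"increments":{"type":"array","items":{"type":"array","items":{"type":"array","items":{"type":"number","minimum":-1,"maximum":1}}}},"grip":{"type":"number"},"squeeze":{"type":"number"}},"required":["increments"]}

```bash
mkdir -p pics; ls; python3 - <<'E'
from bench import *
import cv2,numpy as np
s=sense();print(s)
for n in("scene","side"):
    p,d=read_camera(n);cv2.imwrite(f"pics/{n}0.png",p);np.save(f"{n}_d.npy",d);c=calibration(n);print(n,c, (-cv2.Rodrigues(np.array(c['rvec'],float))[0].T@np.array(c['tvec'],float).ravel()))
a=np.hstack([cv2.imread("pics/scene0.png"),cv2.imread("pics/side0.png")]);cv2.imwrite("pics/both.png",cv2.resize(a,(800,300)))
E
```

```text
pics
{'time': 0.0, 'joint_pos': array([-0.09917168,  0.33393661,  0.03987321,  1.46630175, -0.01344056,
        1.34331587, -0.05849858]), 'qvel': array([ 0.00087792,  0.00033082,  0.00065907, -0.00124389,  0.00039471,
        0.0002442 , -0.00123436]), 'effort': array([ 1.06989024e-03, -6.56351209e+01,  1.33598529e+00, -4.03798449e+01,
       -5.97442500e-02,  4.47441044e-02,  1.62792835e-04]), 'tcp_pos': array([ 6.49815720e+02, -2.07919139e-02,  4.03827473e+02]), 'eef_rot': array([ 7.07125316e-01,  7.07087738e-01, -6.25762118e-04, -5.72061408e-04]), 'force': array([ 0.17429197,  0.15968323, -0.23475646]), 'moment': array([-0.03002348, -0.01390572, -0.0360784 ]), 'grasp_force': 0.0, 'finger_gap': 86.83739474717768}
scene {'fx': 455.97173550193736, 'fy': 455.97173550193736, 'cx': 250.90893083091888, 'cy': 196.45723274222513, 'rvec': array([ 2.14918495, -0.68547709,  0.35034612]), 'tvec': array([-414.47990893,  305.55009375, 1492.77055379])} [ -252.03449422 -1037.86212648  1163.11615977]
side {'fx': 360.1809660899387, 'fy': 360.1809660899387, 'cx': 260.0922052907183, 'cy': 184.38199376212324, 'rvec': array([ 2.58498946,  0.42167487, -0.10975205]), 'tvec': array([-481.75560108,  -65.52665509, 1665.81691854])} [ 736.56936699 -696.38636474 1408.48848288]
```

View pics/scene0.png

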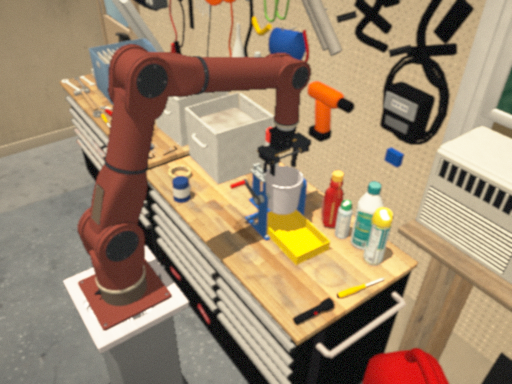

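View pics/side0.png

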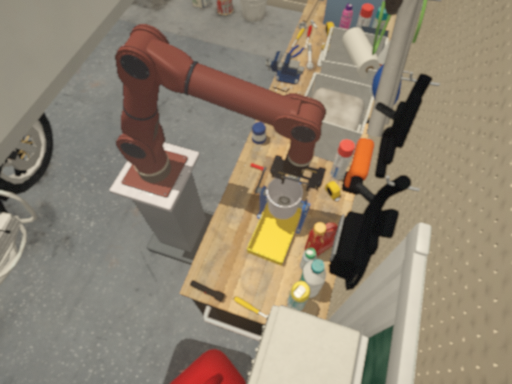

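The scene view shows the pot at about (285,190), the red handle at (240,184) and the tray at (298,238). The side view has the pot at (285,195) and the handle at (257,167). Next I'll use the wrist camera and depth points.

```bash
cat > h.py <<'E'
from bench import *
import cv2,numpy as np
from scipy.spatial.transform import Rotation as R
def cloud(n):
    s=sense();p,d=read_camera(n);c=calibration(n)
    v,u=np.mgrid[:384,:512]
    P=np.stack([(u-c['cx'])/c['fx']*d,(v-c['cy'])/c['fy']*d,d],-1)
    if n=='wrist':
        T=np.array(c['T_tool_cam']);P=P@T[:3,:3].T+T[:3,3];P=R.from_quat(s['eef_rot']).apply(P.reshape(-1,3)).reshape(P.shape)+s['tcp_pos']
    else:
        M=cv2.Rodrigues(np.array(c['rvec'],float))[0];P=(P-np.array(c['tvec'],float).ravel())@M
    P[d<=0]=np.nan
    return p,P
def masks(p):
    H=cv2.cvtColor(p,cv2.COLOR_BGR2HSV);h,s,v=cv2.split(H)
    return dict(red=((h<6)|(h>174))&(s>150)&(v>60),blue=(h>100)&(h<125)&(s>110)&(v>40),yel=(h>22)&(h<35)&(s>150)&(v>90))
E
python3 - <<'E'
from h import *
for n in("wrist","scene","side"):
    p,P=cloud(n);cv2.imwrite(f"pics/{n}1.png",p)
    ok=(P[...,0]>350)&(P[...,0]<950)&(abs(P[...,1])<500)
    for k,m in masks(p).items():
        for lo,hi in((10,36),(36,60),(150,188),(188,215),(215,260)):
            q=P[m&ok&(P[...,2]>lo)&(P[...,2]<hi)&(P[...,0]<900)]
            if len(q)>8: print(n,k,lo,hi,len(q),np.percentile(q,[3,50,97],axis=0).round(0).tolist(),np.round(cv2.minAreaRect(q[:,:2].astype(np.float32))[0]),cv2.minAreaRect(q[:,:2].astype(np.float32))[1:])
E
```

```text
wrist red 10 36 211 [[783.0, -91.0, 17.0], [807.0, -64.0, 24.0], [827.0, -59.0, 35.0]] [803. -73.] ((58.42790985107422, 11.25450611114502), 34.17856216430664)
wrist red 36 60 151 [[809.0, -63.0, 37.0], [817.0, -60.0, 49.0], [831.0, -59.0, 60.0]] [820. -61.] ((22.585561752319336, 5.047303676605225), 3.729684829711914)
wrist red 188 215 578 [[493.0, 37.0, 205.0], [500.0, 46.0, 211.0], [506.0, 52.0, 213.0]] [499.  44.] ((17.2130184173584, 18.902973175048828), 87.33396911621094)
wrist blue 10 36 2426 [[529.0, -36.0, 12.0], [662.0, 43.0, 14.0], [716.0, 78.0, 30.0]] [666. -49.] ((204.05665588378906, 341.1563415527344), 33.75419616699219)
wrist blue 36 60 296 [[534.0, -63.0, 37.0], [698.0, -28.0, 49.0], [707.0, -12.0, 59.0]] [618. -30.] ((47.24144744873047, 175.36534118652344), 79.05072021484375)
wrist blue 150 188 820 [[532.0, -42.0, 151.0], [539.0, -23.0, 170.0], [706.0, -13.0, 185.0]] [618. -37.] ((45.695213317871094, 178.16427612304688), 84.44598388671875)
wrist blue 188 215 164 [[698.0, -65.0, 188.0], [702.0, -57.0, 194.0], [707.0, -31.0, 197.0]] [704. -48.] ((37.630027770996094, 9.821
[... 3089 characters left out ...]
808594, 52.610538482666016), 35.9685173034668)
side yel 10 36 288 [[538.0, -448.0, 10.0], [593.0, -242.0, 20.0], [686.0, -4.0, 34.0]] [ 625. -146.] ((598.525634765625, 210.963134765625), 73.4967269897461)
side yel 36 60 195 [[535.0, -248.0, 37.0], [677.0, -170.0, 45.0], [819.0, 153.0, 59.0]] [659. -35.] ((469.5993347167969, 194.51834106445312), 68.80213928222656)
side yel 188 215 32 [[745.0, -403.0, 191.0], [780.0, -398.0, 205.0], [796.0, -378.0, 215.0]] [ 768. -392.] ((21.19814682006836, 56.25634002685547), 74.16008758544922)
side yel 215 260 22 [[747.0, -397.0, 215.0], [789.0, -385.0, 219.0], [798.0, -371.0, 223.0]] [ 772. -385.] ((24.896167755126953, 52.753700256347656), 86.1385726928711)
```

View pics/wrist1.png

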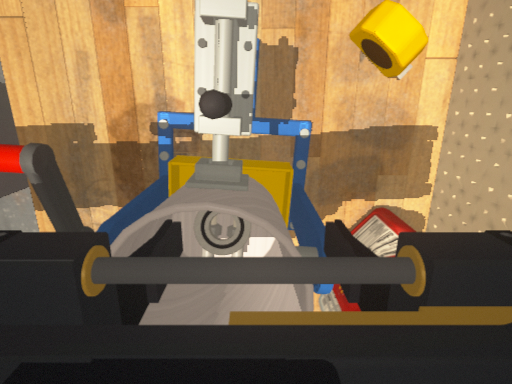

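The wrist view, with image up as world +y, shows the knob at (213,105), the staple at (222,172), the handle at left (10,158) and the pot rim with its parts around (220,225). I'll locate the knob, handle and posts in 3D.

```bash
python3 - <<'E'
from h import *
p,P=cloud("wrist")
v,u=np.mgrid[:384,:512]
g=p.max(-1)
def st(n,m):
    q=P[m&~np.isnan(P[...,0])];print(n,len(q),np.percentile(q,[1,10,50,90,99],axis=0).round(1).tolist())
    return q
st("knob",(g<60)&(abs(u-213)<25)&(abs(v-105)<20)&(P[...,2]>212)&(P[...,2]<230))
st("rod",(abs(u-220)<5)&(v>137)&(v<155)&(P[...,2]>150))
def ctr(m): pts=P[m]; return
# rod centerline at two rows, from depth z>160
for v0,v1 in((25,40),(60,80),(138,155)):
    m=(v>=v0)&(v<v1)&(abs(u-222)<30)&(P[...,2]>168)&(P[...,2]<200)&(g>0); st(f"rod{v0}",m)
q=st("rim",(P[...,2]>224)&(P[...,2]<236)&(v<235))
# circle fit
A=np.c_[2*q[:,:2],np.ones(len(q))];s=np.linalg.lstsq(A,(q[:,:2]**2).sum(1),rcond=None)[0];print("rim c",s[:2],np.sqrt(s[2]+s[0]**2+s[1]**2))
for n in("scene","side","wrist"):
    p,P=cloud(n); m=masks(p)['red']
    st(n+" handle",m&(P[...,0]<530)&(P[...,0]>400)&(P[...,2]>150)&(P[...,2]<240)&(abs(P[...,1])<120))
    mb=masks(p)['blue'];q=st(n+" posttop",mb&(P[...,2]>190)&(P[...,2]<200)&(P[...,0]<560)&(P[...,0]>450)&(P[...,1]<120))if n!='side' else 0
    st(n+" posttopR",mb&(P[...,2]>190)&(P[...,2]<200)&(P[...,0]>660)&(P[...,0]<760)&(P[...,1]<120))if n!='side' else 0
    y=masks(p)['yel'];q=P[y&(P[...,2]>40)&(P[...,2]<50)&(P[...,1]<50)&(P[...,1]>-300)&(P[...,0]<720)]
    if len(q)>5:print("trayrim",cv2.minAreaRect(q[:,:2].astype(np.float32)))
E
```

```text
knob 32 [[630.3, 70.7, 212.2], [631.4, 71.6, 213.2], [633.1, 75.1, 219.0], [633.7, 79.0, 220.3], [633.8, 80.7, 220.9]]
rod 153 [[621.8, 41.9, 175.9], [622.3, 42.9, 176.8], [624.9, 47.8, 177.7], [627.4, 52.7, 178.5], [627.8, 53.5, 179.2]]
rod25 278 [[622.8, 117.1, 172.3], [624.3, 118.0, 174.3], [629.2, 121.6, 177.0], [633.6, 124.9, 178.4], [634.7, 125.8, 178.9]]
rod60 349 [[621.2, 92.8, 172.7], [623.0, 93.8, 174.8], [627.8, 98.6, 177.1], [632.2, 103.7, 178.4], [633.0, 104.9, 179.1]]
rod138 271 [[618.6, 41.7, 173.3], [619.8, 42.8, 175.1], [624.7, 47.7, 177.2], [629.0, 52.5, 178.3], [629.7, 53.5, 179.2]]
rim 1905 [[574.4, 4.1, 224.3], [585.3, 7.9, 228.6], [620.3, 16.1, 233.8], [681.2, 22.8, 234.9], [699.2, 24.4, 235.6]]
rim c [633.09221928 -49.43801033] 73.66446695367523
scene handle 47 [[451.7, 31.5, 200.2], [457.8, 34.4, 201.8], [479.0, 39.0, 205.9], [497.6, 43.9, 209.8], [506.7, 46.2, 212.3]]
scene posttop 9 [[525.2, -56.4, 190.4], [525.6, -53.7, 190.7], [529.0, -40.3, 192.4], [536.2, -35.8, 194.4], [537.7, -34.1, 195.1]]
scene posttopR 1 [[698.0, -66.3, 190.3], [698.0, -66.3, 190.3]
[... 564 characters left out ...]
nt call last):
  File "<stdin>", line 20, in <module>
  File "<stdin>", line 6, in st
    return _quantile_unchecked(
        a, q, axis, out, overwrite_input, method, keepdims, weights)
    return _ureduce(a,
                    func=_quantile_ureduce_func,
    ...<5 lines>...
                    overwrite_input=overwrite_input,
                    method=method)
    r = func(a, **kwargs)
    result = _quantile(arr,
                       quantiles=q,
    ...<2 lines>...
                       out=out,
                       weights=wgt)
    slices_having_nans = np.isnan(arr[-1, ...])
                                  ~~~^^^^^^^^^
IndexError: index -1 is out of bounds for axis 0 with size 0
```

Emit:
apply_moves(increments=[[[0,0,0.1,0,0,0],[0,0,0.1,0,0,0],[-0.03,0.1,0.1,0,0,-0.017],[-0.058,0.1925,0.1,0,0,-0.017],[-0.058,0.1925,0.1,0,0,-0.017],[-0.058,0.1925,0.1,0,0,-0.017],[-0.058,0.1925,0.1,0,0,-0.017],[-0.058,0.1925,0.1,0,0,-0.017]]], grip=1)

```text
time: 1.12
tcp_pos: [627.1, 75.7, 444.9]
eef_rot: [0.726, 0.687, -0.0, 0.0]
force: [-0.4, -1.0, 0.0]
finger_gap: 86.8
grasp_force: 0.0
```

```bash
python3 - <<'E'
from h import *
s=sense();print(s['tcp_pos'],s['force'],s['time'])
p,P=cloud("wrist");cv2.imwrite("pics/w2.png",p)
for z in(214,):
    m=(p.max(-1)<70)&(P[...,2]>z)&(P[...,2]<224)&(abs(P[...,0]-627)<25)&(abs(P[...,1]-77)<25)
    print(m.sum(),np.percentile(P[m],[2,50,98],axis=0) if m.sum() else 0)
E
```

```text
[627.06167213  75.73892632 444.92723274] [-0.39208561 -1.00622488  0.04658083] 1.1167
342 [[619.33900865  70.85489419 215.22613185]
 [625.88308995  78.79179185 221.62830424]
 [632.81899641  84.62592891 223.09340833]]
```

View pics/w2.png

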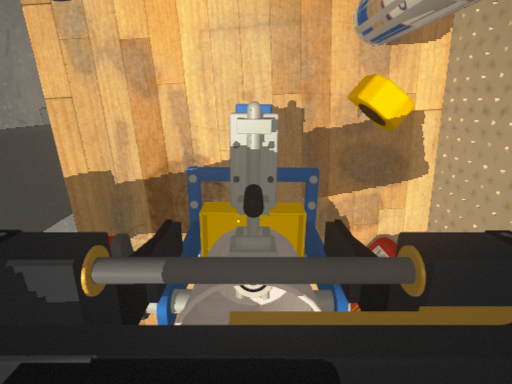

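The knob is at pixel (253,200), which is about (626,78) in the world, centred between the fingers. Descending to grip it.

Emit:
apply_moves(increments=[[[-0.002,0.004,-0.08,0,0,0],[-0.002,0.004,-0.15,0,0,0],[-0.002,0.004,-0.188,0,0,0],[-0.002,0.004,-0.188,0,0,0],[-0.002,0.004,-0.188,0,0,0],[-0.002,0.004,-0.188,0,0,0]]])

```text
time: 1.67
tcp_pos: [626.6, 78.0, 371.1]
eef_rot: [0.726, 0.688, 0.001, 0.001]
force: [0.0, 0.1, 0.1]
finger_gap: 87.0
grasp_force: 0.0
```

Emit:
apply_moves(increments=[[[0,0,0,0,0,0],[0,0,0,0,0,0],[0,0,0,0,0,0],[0,0,0,0,0,0],[0,0,0,0,0,0],[0,0,0,0,0,0],[0,0,0,0,0,0],[0,0,0,0,0,0]]], grip=-1, squeeze=20)

```text
time: 2.33
tcp_pos: [626.0, 78.6, 369.5]
eef_rot: [0.726, 0.688, -0.0, -0.0]
force: [-0.4, 0.1, 0.0]
finger_gap: 41.6
grasp_force: 0.0
```

Emit:
apply_moves(increments=[[[0,0,0,0,0,0],[0,0,0,0,0,0],[0,0,0,0,0,0],[0,0,0,0,0,0],[0,0,0,0,0,0],[0,0,0,0,0,0]]])

```text
time: 2.83
tcp_pos: [626.8, 78.5, 369.7]
eef_rot: [0.726, 0.688, 0.001, 0.001]
force: [7.2, 0.6, -4.2]
finger_gap: 15.5
grasp_force: 20.0
```

Emit:
apply_moves(increments=[[[0.001,0.015,0,0,0,0],[0.002,0.03,0,0,0,0],[0.003,0.05,0,0,0,0],[0.004,0.07,0,0,0,0],[0.005,0.09,0,0,0,0],[0.005,0.096,0,0,0,0],[0.005,0.096,0,0,0,0],[0.005,0.096,0,0,0,0]]])

```text
time: 3.5
tcp_pos: [629.1, 114.3, 369.6]
eef_rot: [0.727, 0.687, -0.0, 0.002]
force: [5.2, -6.6, -2.5]
finger_gap: 15.4
grasp_force: 20.0
```

Emit:
apply_moves(increments=[[[0,0,0,0,0,0],[0,0,0,0,0,0],[0,0,0,0,0,0],[0,0,0,0,0,0],[0,0,0,0,0,0],[0,0,0.05,0,0,0],[0,0,0.13,0,0,0],[0,0,0.2,0,0,0],[-0.08,-0.03,0.2,0,0,0.03],[-0.16,-0.06,0.2,0,0,0.07],[-0.24,-0.09,0.2,0,0,0.11],[-0.3,-0.12,0.2,0,0,0.15]]], grip=1)

```text
time: 4.5
tcp_pos: [505.9, 68.9, 449.6]
eef_rot: [0.543, 0.84, -0.0, -0.0]
force: [0.4, 0.1, -0.2]
finger_gap: 83.9
grasp_force: 0.0
```

```bash
python3 - <<'E'
from h import *
s=sense();print(s['tcp_pos'],s['joint_pos'])
p,P=cloud("wrist");cv2.imwrite("pics/w3.png",p)
m=masks(p)['red']&(P[...,0]<530)&(P[...,0]>400)&(P[...,2]>150)&(P[...,2]<240)&(abs(P[...,1])<120)
print(m.sum(),np.percentile(P[m],[2,50,98],axis=0) if m.sum() else 0)
m=(p.max(-1)<70)&(P[...,2]>214)&(P[...,2]<224)&(abs(P[...,0]-629)<25)&(abs(P[...,1]-114)<25)
print("knob",m.sum(),np.percentile(P[m],[2,50,98],axis=0) if m.sum() else 0)
E
```

```text
[505.85148497  68.8732077  449.63233748] [-1.76935362e-01  3.21288122e-02 -4.66471477e-02  1.72784706e+00
  1.42250843e-03  1.38175924e+00  1.98955441e-01]
1352 [[453.68268123  38.20540621 203.5644423 ]
 [478.80910451  47.95895152 211.02389611]
 [505.2494111   54.41185935 213.21062124]]
knob 361 [[620.04049249 105.23565049 214.5833698 ]
 [625.05351217 112.05238644 221.30506469]
 [633.58574327 118.74322023 222.92598205]]
```

Emit:
apply_moves(increments=[[[-0.03,-0.03,0,0,0,0.04],[-0.075,-0.056,0,0,0,0.08],[-0.075,-0.056,0,0,0,0.12],[-0.075,-0.056,0,0,0,0.16],[-0.075,-0.056,0,0,0,0.2],[-0.075,-0.056,0,0,0,0.24],[-0.075,-0.056,0,0,0,0.28],[-0.075,-0.056,0,0,0,0.32],[-0.075,-0.056,0,0,0,0.35],[-0.075,-0.056,0,0,0,0.35],[-0.075,-0.056,0,0,0,0.35]]], grip=1)

```text
time: 5.47
tcp_pos: [477.9, 46.8, 449.6]
eef_rot: [0.029, 1.0, 0.0, 0.0]
force: [-0.3, 0.4, -0.1]
finger_gap: 87.3
grasp_force: 0.0
```

Emit:
apply_moves(increments=[[[0,0,-0.08,0,0,0],[0,0,-0.16,0,0,0],[0,0,-0.21,0,0,0],[0,0,-0.21,0,0,0],[0,0,-0.21,0,0,0]]])

```text
time: 5.88
tcp_pos: [477.8, 46.6, 365.4]
eef_rot: [0.029, 1.0, -0.0, -0.001]
force: [0.3, 0.3, 1.0]
finger_gap: 87.0
grasp_force: 0.0
```

Emit:
apply_moves(increments=[[[0,0,0,0,0,0],[0,0,0,0,0,0],[0,0,0,0,0,0],[0,0,0,0,0,0],[0,0,0,0,0,0],[0,0,0,0,0,0],[0,0,0,0,0,0],[0,0,0,0,0,0],[0,0,0,0,0,0],[0,0,0,0,0,0],[0,0,0,0,0,0],[0,0,0,0,0,0]]], grip=-1, squeeze=25)

```text
time: 6.88
tcp_pos: [478.0, 45.9, 365.4]
eef_rot: [0.028, 1.0, -0.001, -0.0]
force: [1.1, -0.6, -0.7]
finger_gap: 17.3
grasp_force: 25.0
```

```bash
cat > arc.py <<'E'
import numpy as np
def pos(t):
    f=np.radians(21.8+t);y=85*np.cos(f);return np.array([.054*y,.9985*y,85*np.sin(f)])
def rows(t0,ts): return [[round(float(x),3) for x in (pos(t)-pos(t0))/400]+[0,0,0] for t in ts]
E
python3 -c "
from arc import *
k=np.arange(1,13)
for a,b in((0,40),(40,81),(81,121.5)): print(rows(a,a+(b-a)*k/12))"
```

```text
[[-0.0, -0.005, 0.011, 0, 0, 0], [-0.001, -0.01, 0.022, 0, 0, 0], [-0.001, -0.017, 0.033, 0, 0, 0], [-0.001, -0.023, 0.043, 0, 0, 0], [-0.002, -0.031, 0.053, 0, 0, 0], [-0.002, -0.039, 0.063, 0, 0, 0], [-0.003, -0.047, 0.072, 0, 0, 0], [-0.003, -0.056, 0.08, 0, 0, 0], [-0.004, -0.066, 0.088, 0, 0, 0], [-0.004, -0.076, 0.095, 0, 0, 0], [-0.005, -0.086, 0.102, 0, 0, 0], [-0.005, -0.097, 0.108, 0, 0, 0]]
[[-0.001, -0.011, 0.006, 0, 0, 0], [-0.001, -0.023, 0.011, 0, 0, 0], [-0.002, -0.035, 0.015, 0, 0, 0], [-0.003, -0.047, 0.018, 0, 0, 0], [-0.003, -0.059, 0.021, 0, 0, 0], [-0.004, -0.072, 0.023, 0, 0, 0], [-0.005, -0.084, 0.025, 0, 0, 0], [-0.005, -0.097, 0.025, 0, 0, 0], [-0.006, -0.11, 0.025, 0, 0, 0], [-0.007, -0.122, 0.024, 0, 0, 0], [-0.007, -0.135, 0.022, 0, 0, 0], [-0.008, -0.147, 0.02, 0, 0, 0]]
[[-0.001, -0.012, -0.003, 0, 0, 0], [-0.001, -0.024, -0.007, 0, 0, 0], [-0.002, -0.036, -0.012, 0, 0, 0], [-0.003, -0.047, -0.017, 0, 0, 0], [-0.003, -0.058, -0.023, 0, 0, 0], [-0.004, -0.069, -0.029, 0, 0, 0], [-0.004, -0.079, -0.036, 0, 0, 0], [-0.005, -0.089, -0.044, 0, 0, 0], [-0.005, -0.098, -0.052, 0, 0, 0], [-0.006, -0.107, -0.061, 0, 0, 0], [-0.006, -0.115, -0.07, 0, 0, 0], [-0.007, -0.123, -0.08, 0, 0, 0]]
```

Emit:
apply_moves(increments=[[[0,-0.005,0.011,0,0,0],[-0.001,-0.01,0.022,0,0,0],[-0.001,-0.017,0.033,0,0,0],[-0.001,-0.023,0.043,0,0,0],[-0.002,-0.031,0.053,0,0,0],[-0.002,-0.039,0.063,0,0,0],[-0.003,-0.047,0.072,0,0,0],[-0.003,-0.056,0.08,0,0,0],[-0.004,-0.066,0.088,0,0,0],[-0.004,-0.076,0.095,0,0,0],[-0.005,-0.086,0.102,0,0,0],[-0.005,-0.097,0.108,0,0,0]]])

```text
time: 7.88
tcp_pos: [475.7, 8.0, 409.0]
eef_rot: [0.027, 1.0, 0.0, -0.0]
force: [-2.3, 2.5, -6.8]
finger_gap: 17.3
grasp_force: 25.0
```

Forces are low, so the pot turns freely. Continuing.

Emit:
apply_moves(increments=[[[-0.001,-0.011,0.006,0,0,0],[-0.001,-0.023,0.011,0,0,0],[-0.002,-0.035,0.015,0,0,0],[-0.003,-0.047,0.018,0,0,0],[-0.003,-0.059,0.021,0,0,0],[-0.004,-0.072,0.023,0,0,0],[-0.005,-0.084,0.025,0,0,0],[-0.005,-0.097,0.025,0,0,0],[-0.006,-0.11,0.025,0,0,0],[-0.007,-0.122,0.024,0,0,0],[-0.007,-0.135,0.022,0,0,0],[-0.008,-0.147,0.02,0,0,0]]])

```text
time: 8.88
tcp_pos: [472.1, -50.6, 418.0]
eef_rot: [0.027, 1.0, 0.001, -0.001]
force: [-8.8, 5.4, 5.8]
finger_gap: 17.3
grasp_force: 25.0
```

Emit:
apply_moves(increments=[[[-0.001,-0.012,-0.003,0,0,0],[-0.001,-0.024,-0.007,0,0,0],[-0.002,-0.036,-0.012,0,0,0],[-0.003,-0.047,-0.017,0,0,0],[-0.003,-0.058,-0.023,0,0,0],[-0.004,-0.069,-0.029,0,0,0],[-0.004,-0.079,-0.036,0,0,0],[-0.005,-0.089,-0.044,0,0,0],[-0.005,-0.098,-0.052,0,0,0],[-0.006,-0.107,-0.061,0,0,0],[-0.006,-0.115,-0.07,0,0,0],[-0.007,-0.123,-0.08,0,0,0]]])

```text
time: 9.88
tcp_pos: [469.0, -101.2, 385.8]
eef_rot: [0.028, 1.0, -0.0, -0.001]
force: [-9.5, 1.5, 6.3]
finger_gap: 17.1
grasp_force: 25.0
```

```bash
python3 - <<'E'
from h import *
print(sense()['force'])
a=[]
for n,(u,v) in(("scene",(290,230)),("side",(275,225))):
    p,_=read_camera(n); c=p[v-60:v+60,u-60:u+60]; a.append(cv2.resize(c,(400,400),interpolation=cv2.INTER_CUBIC))
cv2.imwrite("pics/t1.png",np.hstack(a))
E
```

```text
[-9.5372341   1.52669038  6.2624328 ]
```

View pics/t1.png

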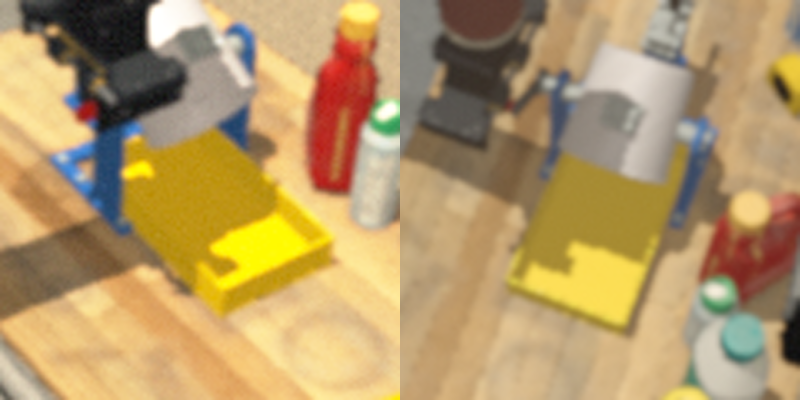

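The pot is tipped right over in both halves. The visible part of the tray (left half about (240,240), right half about (590,270)) shows no parts, so they are hanging or out of view. I'll rap it.

```bash
python3 -c "
from arc import *
for t in (101.5,111.5,123,124): print(t,rows(121.5,[t]))"
```

```text
101.5 [[0.003, 0.054, 0.051, 0, 0, 0]]
111.5 [[0.001, 0.025, 0.028, 0, 0, 0]]
123 [[-0.0, -0.003, -0.005, 0, 0, 0]]
124 [[-0.0, -0.005, -0.008, 0, 0, 0]]
```

Emit:
apply_moves(increments=[[[0.003,0.054,0.051,0,0,0],[0.003,0.054,0.051,0,0,0],[0,-0.004,-0.006,0,0,0],[0,-0.004,-0.006,0,0,0],[0.003,0.054,0.051,0,0,0],[0.003,0.054,0.051,0,0,0],[0,-0.004,-0.006,0,0,0],[0,-0.004,-0.006,0,0,0],[0.003,0.054,0.051,0,0,0],[0.003,0.054,0.051,0,0,0],[0,-0.004,-0.006,0,0,0],[0,0,0,0,0,0]]])

```text
time: 10.98
tcp_pos: [470.8, -100.9, 383.3]
eef_rot: [0.027, 1.0, 0.001, 0.002]
force: [9.6, 6.7, -7.5]
finger_gap: 16.8
grasp_force: 25.0
```

```bash
python3 - <<'E'
from h import *
print(sense()['force'])
a=[]
for n,(u,v) in(("scene",(290,230)),("side",(275,225))):
    p,P=cloud(n); c=p[v-60:v+60,u-60:u+60]; a.append(cv2.resize(c,(400,400),interpolation=cv2.INTER_CUBIC))
    m=~masks(p)['yel']&(P[...,2]>12)&(P[...,2]<42)&(P[...,0]>545)&(P[...,0]<685)&(P[...,1]<-30)&(P[...,1]>-240)
    print(n,m.sum(),[ (P[m][i]).round().tolist() for i in range(0,m.sum(),max(1,m.sum()//8))])
cv2.imwrite("pics/t2.png",np.hstack(a))
E
```

```text
[ 9.60498051  6.65952571 -7.47067081]
scene 18 [[684.0, -44.0, 29.0], [546.0, -52.0, 39.0], [684.0, -122.0, 14.0], [680.0, -138.0, 13.0], [680.0, -154.0, 15.0], [592.0, -236.0, 28.0], [561.0, -239.0, 33.0], [585.0, -240.0, 14.0], [548.0, -235.0, 13.0]]
side 4 [[547.0, -50.0, 26.0], [546.0, -62.0, 29.0], [685.0, -188.0, 27.0], [545.0, -240.0, 17.0]]
```

View pics/t2.png

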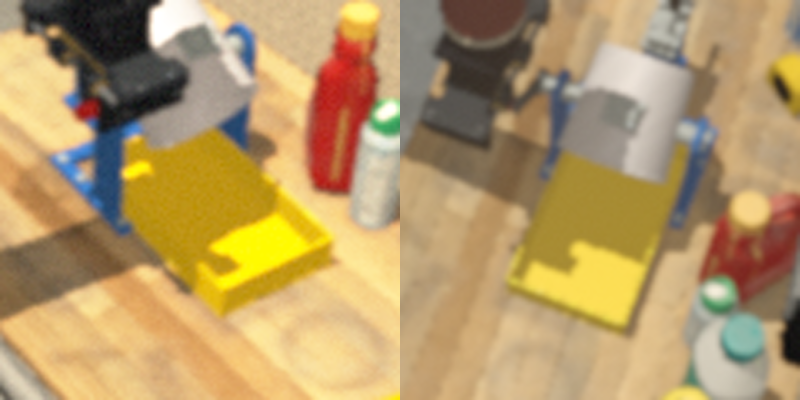

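Both halves still show an empty tray, so the parts are hanging. I'll rap harder, carrying some speed into the stop.

Emit:
apply_moves(increments=[[[0.003,0.054,0.051,0,0,0],[0.003,0.054,0.051,0,0,0],[-0.001,-0.012,-0.018,0,0,0],[-0.001,-0.012,-0.018,0,0,0],[0.003,0.054,0.051,0,0,0],[0.003,0.054,0.051,0,0,0],[-0.001,-0.012,-0.018,0,0,0],[-0.001,-0.012,-0.018,0,0,0],[0.003,0.054,0.051,0,0,0],[0.003,0.054,0.051,0,0,0],[-0.001,-0.012,-0.018,0,0,0],[-0.001,-0.012,-0.018,0,0,0]]])

```text
time: 12.08
tcp_pos: [471.0, -102.6, 376.4]
eef_rot: [0.026, 1.0, 0.003, 0.002]
force: [10.6, 9.0, -7.8]
finger_gap: 15.8
grasp_force: 25.3
```

```bash
cat > tray.py <<'E'
from h import *
print(sense()['force'],sense()['tcp_pos'])
for n in("scene","side"):
    p,P=cloud(n)
    hsv=cv2.cvtColor(p,cv2.COLOR_BGR2HSV)
    m=(hsv[...,1]<130)&(P[...,2]>4)&(P[...,2]<75)&(P[...,0]>545)&(P[...,0]<685)&(P[...,1]<0)&(P[...,1]>-238)
    k,l,s,c=cv2.connectedComponentsWithStats(m.astype(np.uint8))
    print(n,m.sum(),[(s[i,4],np.median(P[l==i],axis=0).round()) for i in range(1,k) if s[i,4]>3])
E
python3 tray.py
```

```text
[10.63215807  9.0251138  -7.84944576] [ 470.97207288 -102.58991402  376.36933192]
scene 3 []
side 10 []
```

Pads slipped down about 7 mm on the handle. Re-gripping on its centre with more squeeze.

Emit:
apply_moves(increments=[[[0,0,0,0,0,0],[0.001,0.012,0.018,0,0,0],[0.001,0.012,0.018,0,0,0],[0.001,0.012,0.018,0,0,0]]], grip=-0.4, squeeze=60)

```text
time: 12.52
tcp_pos: [470.3, -100.6, 386.0]
eef_rot: [0.028, 1.0, -0.0, 0.001]
force: [0.0, 0.1, 0.7]
finger_gap: 25.8
grasp_force: 0.0
```

Emit:
apply_moves(increments=[[[0,0,0,0,0,0],[0,0,0,0,0,0],[0,0,0,0,0,0],[0,0,0,0,0,0],[0,0,0,0,0,0]]], grip=-1)

```text
time: 12.93
tcp_pos: [469.9, -100.6, 384.8]
eef_rot: [0.028, 1.0, -0.0, 0.0]
force: [-0.7, -2.2, 2.6]
finger_gap: 16.6
grasp_force: 60.0
```

Emit:
apply_moves(increments=[[[0.002,0.03,0.032,0,0,0],[0.004,0.07,0.06,0,0,0],[0.004,0.07,0.06,0,0,0],[-0.001,-0.008,-0.012,0,0,0],[-0.001,-0.008,-0.012,0,0,0],[0.004,0.07,0.06,0,0,0],[0.004,0.07,0.06,0,0,0],[-0.001,-0.008,-0.012,0,0,0],[-0.001,-0.008,-0.012,0,0,0],[0,0,0,0,0,0]]])

```text
time: 13.77
tcp_pos: [471.2, -98.3, 382.8]
eef_rot: [0.027, 1.0, 0.002, 0.001]
force: [15.0, 12.7, -15.1]
finger_gap: 15.3
grasp_force: 60.6
```

```bash
python3 tray.py
```

```text
[ 15.02872089  12.66965671 -15.11626823] [471.18735859 -98.2890946  382.7655113 ]
scene 211 [(np.int32(98), array([580., -95.,  36.])), (np.int32(56), array([ 604., -127.,   17.])), (np.int32(56), array([ 589., -182.,   16.]))]
side 235 [(np.int32(85), array([585., -96.,  44.])), (np.int32(65), array([ 610., -126.,   19.])), (np.int32(64), array([ 593., -183.,   19.]))]
```

```bash
python3 - <<'E'
from h import *
a=[]
for n,(u,v) in(("scene",(290,230)),("side",(275,225))):
    p,P=cloud(n); c=p[v-40:v+40,u-40:u+40]; a.append(cv2.resize(c,(400,400),interpolation=cv2.INTER_CUBIC))
cv2.imwrite("pics/t3.png",np.hstack(a))
E
```

```text
(no output)
```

View pics/t3.png

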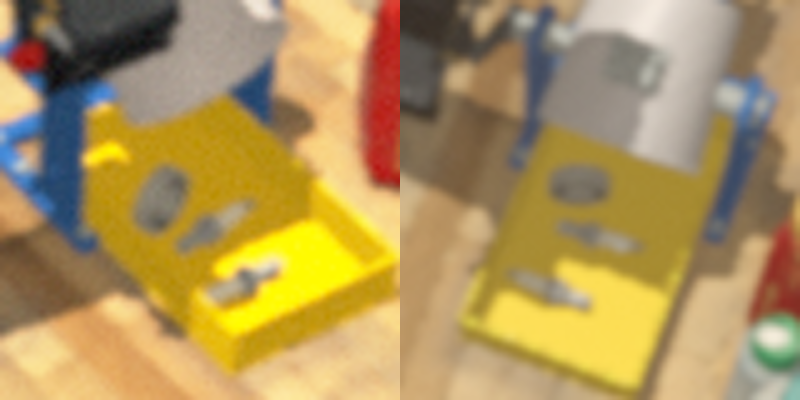

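All three parts are in the tray: the bearing at (160,200) in the left half, and plugs at (215,225) and (240,280). Re-gripping, then swinging back.

Emit:
apply_moves(increments=[[[0,0,0,0,0,0],[0,0,0,0,0,0],[0,0,0,0,0,0],[0,0,0,0,0,0]]], grip=-0.4, squeeze=25)

```text
time: 14.3
tcp_pos: [469.9, -100.3, 384.6]
eef_rot: [0.028, 1.0, -0.0, -0.0]
force: [0.4, 1.3, -0.1]
finger_gap: 25.4
grasp_force: 0.3
```

Emit:
apply_moves(increments=[[[0,0,0,0,0,0],[0,0,0,0,0,0],[0,0,0,0,0,0],[0,0,0,0,0,0],[0,0,0,0,0,0]]], grip=-1)

```text
time: 14.72
tcp_pos: [470.0, -98.9, 384.5]
eef_rot: [0.027, 1.0, 0.001, -0.0]
force: [1.2, 6.4, -1.7]
finger_gap: 16.8
grasp_force: 25.0
```

```bash
python3 -c "
from arc import *
k=np.arange(1,13)
for a,b in((121.5,81),(81,40),(40,0)): print(rows(a,a+(b-a)*k/12))"
```

```text
[[0.0, 0.008, 0.01, 0, 0, 0], [0.001, 0.016, 0.019, 0, 0, 0], [0.001, 0.025, 0.028, 0, 0, 0], [0.002, 0.034, 0.036, 0, 0, 0], [0.002, 0.044, 0.044, 0, 0, 0], [0.003, 0.054, 0.051, 0, 0, 0], [0.004, 0.065, 0.058, 0, 0, 0], [0.004, 0.076, 0.064, 0, 0, 0], [0.005, 0.087, 0.069, 0, 0, 0], [0.005, 0.099, 0.073, 0, 0, 0], [0.006, 0.111, 0.077, 0, 0, 0], [0.007, 0.123, 0.08, 0, 0, 0]]
[[0.001, 0.012, 0.002, 0, 0, 0], [0.001, 0.025, 0.004, 0, 0, 0], [0.002, 0.038, 0.005, 0, 0, 0], [0.003, 0.05, 0.005, 0, 0, 0], [0.003, 0.063, 0.005, 0, 0, 0], [0.004, 0.075, 0.003, 0, 0, 0], [0.005, 0.088, 0.001, 0, 0, 0], [0.005, 0.1, -0.002, 0, 0, 0], [0.006, 0.112, -0.005, 0, 0, 0], [0.007, 0.124, -0.009, 0, 0, 0], [0.007, 0.136, -0.014, 0, 0, 0], [0.008, 0.147, -0.02, 0, 0, 0]]
[[0.001, 0.011, -0.006, 0, 0, 0], [0.001, 0.021, -0.013, 0, 0, 0], [0.002, 0.031, -0.02, 0, 0, 0], [0.002, 0.04, -0.028, 0, 0, 0], [0.003, 0.049, -0.037, 0, 0, 0], [0.003, 0.058, -0.046, 0, 0, 0], [0.004, 0.066, -0.055, 0, 0, 0], [0.004, 0.073, -0.065, 0, 0, 0], [0.004, 0.08, -0.075, 0, 0, 0], [0.005, 0.086, -0.086, 0, 0, 0], [0.005, 0.092, -0.097, 0, 0, 0], [0.005, 0.097, -0.108, 0, 0, 0]]
```

Emit:
apply_moves(increments=[[[0,0.008,0.01,0,0,0],[0.001,0.016,0.019,0,0,0],[0.001,0.025,0.028,0,0,0],[0.002,0.034,0.036,0,0,0],[0.002,0.044,0.044,0,0,0],[0.003,0.054,0.051,0,0,0],[0.004,0.065,0.058,0,0,0],[0.004,0.076,0.064,0,0,0],[0.005,0.087,0.069,0,0,0],[0.005,0.099,0.073,0,0,0],[0.006,0.111,0.077,0,0,0],[0.007,0.123,0.08,0,0,0]]])

```text
time: 15.72
tcp_pos: [473.2, -50.0, 413.7]
eef_rot: [0.027, 1.0, 0.0, -0.001]
force: [14.4, 2.9, -28.8]
finger_gap: 16.9
grasp_force: 26.3
```

Emit:
apply_moves(increments=[[[0.001,0.012,0.002,0,0,0],[0.001,0.025,0.004,0,0,0],[0.002,0.038,0.005,0,0,0],[0.003,0.05,0.005,0,0,0],[0.003,0.063,0.005,0,0,0],[0.004,0.075,0.003,0,0,0],[0.005,0.088,0.001,0,0,0],[0.005,0.1,-0.002,0,0,0],[0.006,0.112,-0.005,0,0,0],[0.007,0.124,-0.009,0,0,0],[0.007,0.136,-0.014,0,0,0],[0.008,0.147,-0.02,0,0,0]]])

```text
time: 16.72
tcp_pos: [476.5, 4.8, 406.4]
eef_rot: [0.03, 1.0, -0.002, -0.0]
force: [10.9, -11.6, -16.2]
finger_gap: 16.8
grasp_force: 25.8
```

Emit:
apply_moves(increments=[[[0.001,0.011,-0.006,0,0,0],[0.001,0.021,-0.013,0,0,0],[0.002,0.031,-0.02,0,0,0],[0.002,0.04,-0.028,0,0,0],[0.003,0.049,-0.037,0,0,0],[0.003,0.058,-0.046,0,0,0],[0.004,0.066,-0.055,0,0,0],[0.004,0.073,-0.065,0,0,0],[0.004,0.08,-0.075,0,0,0],[0.005,0.086,-0.086,0,0,0],[0.005,0.092,-0.097,0,0,0],[0.005,0.097,-0.108,0,0,0]]])

```text
time: 17.72
tcp_pos: [478.7, 44.2, 365.5]
eef_rot: [0.029, 1.0, -0.002, 0.001]
force: [5.3, -8.8, -2.1]
finger_gap: 16.9
grasp_force: 24.9
```

Emit:
apply_moves(increments=[[[0,0,0,0,0,0],[0,0,0,0,0,0],[0,0,0,0,0,0]]])

```text
time: 17.97
tcp_pos: [478.7, 44.3, 365.1]
eef_rot: [0.029, 1.0, -0.001, 0.001]
force: [7.1, -7.0, -7.6]
finger_gap: 16.9
grasp_force: 25.3
```

```bash
python3 - <<'E'
from h import *
print(sense()['force'],sense()['tcp_pos'],sense()['time'])
a=[]
for n,(u,v) in(("scene",(290,215)),("side",(275,210))):
    p,P=cloud(n)
    # rim level check
    c=p[v-50:v+50,u-50:u+50]; a.append(cv2.resize(c,(400,400),interpolation=cv2.INTER_CUBIC))
cv2.imwrite("pics/t4.png",np.hstack(a))
p,P=cloud("wrist");cv2.imwrite("pics/w4.png",p)
m=(P[...,2]>222)&(P[...,2]<240)&(P[...,0]>550)&(P[...,0]<690)&(P[...,1]>-110)&(P[...,1]<30)&(cv2.cvtColor(p,cv2.COLOR_BGR2HSV)[...,1]<80)
q=P[m];print(m.sum(),np.percentile(q,[2,50,98],axis=0) if len(q) else 0)
if len(q)>20:print(np.linalg.lstsq(np.c_[q[:,:2]-[620,-42],np.ones(len(q))],q[:,2],rcond=None)[0])
E
```

```text
[ 7.13758502 -7.04153393 -7.63264242] [478.69144336  44.31572493 365.08396657] 17.9667
0 0
```

View pics/t4.png

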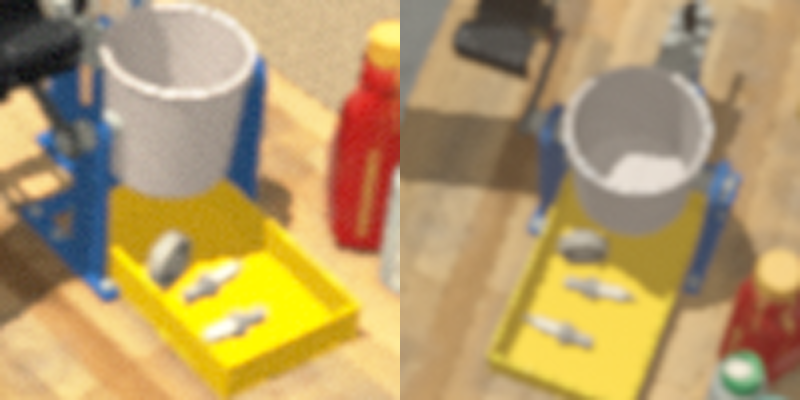

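The pot is upright and empty, with the bearing and both plugs in the tray (left half, (170,255), (212,280), (233,322)). I'll release, back off to the earlier viewpoint and compare the handle position.

Emit:
apply_moves(increments=[[[0,0,0,0,0,0],[0,0,0,0,0,0],[0,0,0,0,0,0],[0,0,0,0,0,0],[0,0,0,0,0,0],[0,0,0,0,0,0],[0,0,0.08,0,0,0],[0,0,0.16,0,0,0],[0,0,0.21,0,0,0],[0.02,0.02,0.21,0,0,-0.03],[0.04,0.04,0.21,0,0,-0.07],[0.075,0.056,0.21,0,0,-0.11]]], grip=1)

```text
time: 19.12
tcp_pos: [507.7, 69.6, 450.4]
eef_rot: [0.201, 0.98, 0.0, 0.0]
force: [0.6, 0.1, -0.3]
finger_gap: 84.5
grasp_force: 0.0
```

Emit:
apply_moves(increments=[[[0,0,0,0,0,-0.04],[0,0,0,0,0,-0.08],[0,0,0,0,0,-0.12],[0,0,0,0,0,-0.16],[0,0,0,0,0,-0.2],[0,0,0,0,0,-0.24],[0,0,0,0,0,-0.24]]])

```text
time: 19.7
tcp_pos: [507.9, 69.1, 449.5]
eef_rot: [0.548, 0.837, -0.0, -0.0]
force: [0.0, -0.7, 0.5]
finger_gap: 86.9
grasp_force: 0.0
```

```bash
python3 - <<'E'
from h import *
s=sense();print(s['tcp_pos'],s['eef_rot'],s['time'])
p,P=cloud("wrist");cv2.imwrite("pics/w5.png",p)
m=masks(p)['red']&(P[...,0]<530)&(P[...,0]>400)&(P[...,2]>150)&(P[...,2]<240)&(abs(P[...,1])<120)
print(m.sum(),np.percentile(P[m],[2,50,98],axis=0) if m.sum() else 0)
m=(p.max(-1)<70)&(P[...,2]>214)&(P[...,2]<224)&(abs(P[...,0]-629)<25)&(abs(P[...,1]-114)<25)
print("knob",m.sum(),np.percentile(P[m],[2,50,98],axis=0) if m.sum() else 0)
E
```

```text
[507.93527627  69.1048689  449.54253735] [ 5.47837584e-01  8.36584711e-01 -3.45611786e-05 -4.05541492e-05] 19.7
1391 [[453.63273287  37.04041326 206.60222723]
 [478.61303802  46.62052246 214.52697256]
 [505.07308159  53.00956024 216.87798829]]
knob 366 [[619.88941718 105.37926075 214.61538972]
 [624.78262254 112.08701491 221.34829864]
 [633.34634411 118.7170693  223.18906431]]
```

The handle sits 3.5 mm high, so the pot is about 2.5° short of upright. I'll press it down from above with closed fingers.

Emit:
apply_moves(increments=[[[-0.03,-0.025,0,0,0,0],[-0.074,-0.057,0,0,0,0],[-0.074,-0.057,0,0,0,0],[-0.074,-0.057,0,0,0,0],[-0.074,-0.057,0,0,0,0],[-0.074,-0.057,0,0,0,0],[-0.074,-0.057,0,0,0,0],[-0.074,-0.057,0,0,0,0],[-0.074,-0.057,0,0,0,0],[-0.074,-0.057,0,0,0,0],[-0.074,-0.057,0,0,0,0],[-0.074,-0.057,0,0,0,0]]], grip=-1)

```text
time: 20.75
tcp_pos: [478.4, 46.2, 449.5]
eef_rot: [0.545, 0.838, -0.0, -0.0]
force: [-0.4, -0.2, -0.0]
finger_gap: 15.1
grasp_force: 0.0
```

Emit:
apply_moves(increments=[[[0,0,-0.04,0,0,0],[0,0,-0.08,0,0,0],[0,0,-0.11,0,0,0],[0,0,-0.125,0,0,0],[0,0,-0.133,0,0,0],[0,0,-0.137,0,0,0],[0,0,-0.141,0,0,0],[0,0,-0.141,0,0,0],[0,0,-0.141,0,0,0]]])

```text
time: 21.5
tcp_pos: [478.6, 46.2, 393.6]
eef_rot: [0.545, 0.838, 0.0, 0.0]
force: [-0.6, -0.3, 0.3]
finger_gap: 0.7
grasp_force: 0.1
```

Emit:
apply_moves(increments=[[[0,0,0.06,0,0,0],[0,0,0.141,0,0,0],[0.04,0.03,0.141,0,0,0],[0.074,0.057,0.141,0,0,0],[0.074,0.057,0.141,0,0,0],[0.074,0.057,0.141,0,0,0],[0.074,0.057,0.141,0,0,0]]], grip=1)

```text
time: 22.08
tcp_pos: [507.8, 68.5, 449.3]
eef_rot: [0.546, 0.838, -0.0, -0.0]
force: [-0.4, -0.4, 0.4]
finger_gap: 38.9
grasp_force: 0.0
```

```bash
python3 - <<'E'
from h import *
s=sense();print(s['tcp_pos'],s['eef_rot'],s['time'])
p,P=cloud("wrist")
m=masks(p)['red']&(P[...,0]<530)&(P[...,0]>400)&(P[...,2]>150)&(P[...,2]<240)&(abs(P[...,1])<120)
print(m.sum(),np.percentile(P[m],[2,50,98],axis=0) if m.sum() else 0)
E
```

```text
[507.76705325  68.51895138 449.33824884] [ 5.45504549e-01  8.38107779e-01 -3.46665192e-04 -1.33848915e-04] 22.0833
1271 [[453.6968209   38.74844072 203.59305986]
 [477.67189018  48.41446394 211.33234919]
 [505.07997272  54.28652105 213.62066431]]
```

The handle is back at its original position (211.3 against 211.0 mm). Now the bolt.

Emit:
apply_moves(increments=[[[0.08,0.03,0,0,0,-0.03],[0.16,0.06,0,0,0,-0.07],[0.24,0.09,0,0,0,-0.11],[0.301,0.113,0,0,0,-0.15],[0.301,0.113,0,0,0,-0.15],[0.301,0.113,0,0,0,-0.15],[0.301,0.113,0,0,0,-0.15],[0.301,0.113,-0.08,0,0,-0.15],[0.301,0.113,-0.16,0,0,-0.15],[0.301,0.113,-0.2,0,0,-0.15],[0.301,0.113,-0.2,0,0,-0.15],[0.301,0.113,-0.2,0,0,-0.15]]])

```text
time: 23.13
tcp_pos: [627.6, 113.5, 370.1]
eef_rot: [0.726, 0.688, -0.0, -0.0]
force: [0.7, 0.1, 1.4]
finger_gap: 87.2
grasp_force: 0.0
```

Emit:
apply_moves(increments=[[[0,0,0,0,0,0],[0,0,0,0,0,0],[0,0,0,0,0,0],[0,0,0,0,0,0],[0,0,0,0,0,0],[0,0,0,0,0,0],[0,0,0,0,0,0],[0,0,0,0,0,0],[0,0,0,0,0,0],[0,0,0,0,0,0],[0,0,0,0,0,0],[0,0,0,0,0,0]]], grip=-1, squeeze=40)

```text
time: 24.13
tcp_pos: [629.1, 114.1, 369.7]
eef_rot: [0.726, 0.688, 0.001, 0.001]
force: [11.8, 0.3, -10.2]
finger_gap: 14.9
grasp_force: 36.5
```

Emit:
apply_moves(increments=[[[0,0,0,0,0,0],[-0.001,-0.01,0,0,0,0],[-0.001,-0.02,0,0,0,0],[-0.002,-0.03,0,0,0,0],[-0.002,-0.04,0,0,0,0],[-0.003,-0.05,0,0,0,0],[-0.003,-0.06,0,0,0,0],[-0.004,-0.07,0,0,0,0],[-0.004,-0.08,0,0,0,0],[-0.005,-0.09,0,0,0,0],[-0.005,-0.093,0,0,0,0],[-0.005,-0.093,0,0,0,0]]])

```text
time: 25.13
tcp_pos: [626.9, 77.8, 369.6]
eef_rot: [0.726, 0.688, 0.001, 0.0]
force: [6.8, 3.2, -2.8]
finger_gap: 14.7
grasp_force: 40.0
```

Emit:
apply_moves(increments=[[[0,-0.006,0,0,0,0],[0,-0.012,0,0,0,0],[0,-0.015,0,0,0,0],[0,-0.015,0,0,0,0]]])

```text
time: 25.47
tcp_pos: [626.8, 76.5, 369.6]
eef_rot: [0.724, 0.69, 0.004, -0.002]
force: [7.1, 17.1, -6.5]
finger_gap: 14.8
grasp_force: 40.0
```

Emit:
apply_moves(increments=[[[0,0,0,0,0,0],[0,0,0,0,0,0],[0,0,0,0,0,0],[0,0,0,0,0,0],[0,0,0,0,0,0],[0,0,0.06,0,0,0],[0,0,0.13,0,0,0],[0,0.01,0.19,0,0,0],[0,0.013,0.19,0,0,0],[0,0.013,0.19,0,0,0],[0,0.013,0.19,0,0,0]]], grip=1)

```text
time: 26.38
tcp_pos: [626.2, 75.9, 444.9]
eef_rot: [0.726, 0.688, -0.0, -0.0]
force: [0.6, -0.0, 0.5]
finger_gap: 80.3
grasp_force: 0.0
```

```bash
python3 - <<'E'
from h import *
s=sense();print(s['tcp_pos'],s['force'],s['time'])
p,P=cloud("wrist");q,_=read_camera("scene")
m=(p.max(-1)<70)&(P[...,2]>214)&(P[...,2]<224)&(abs(P[...,0]-627)<25)&(abs(P[...,1]-77)<25)
print("knob",m.sum(),np.percentile(P[m],[2,50,98],axis=0) if m.sum() else 0)
cv2.imwrite("pics/end.png",np.hstack([cv2.resize(p,(400,300)),cv2.resize(q,(400,300))]))
E
python3 tray.py
```

```text
[626.22003247  75.94230755 444.88234452] [ 0.56552488 -0.02959151  0.47978659] 26.3833
knob 337 [[618.98341434  69.66664883 215.21128459]
 [625.85319516  77.65773976 221.53754676]
 [632.63614769  83.55802059 223.09035202]]
[-0.06649382  0.64376712  0.12708642] [626.17221655  75.8578582  444.14528744]
scene 222 [(np.int32(104), array([582., -94.,  38.])), (np.int32(56), array([ 605., -127.,   18.])), (np.int32(62), array([ 589., -181.,   17.]))]
side 245 [(np.int32(7), array([549., -17.,  33.])), (np.int32(93), array([584., -95.,  40.])), (np.int32(4), array([627., -54.,   6.])), (np.int32(64), array([ 609., -126.,   19.])), (np.int32(72), array([ 587., -182.,   19.]))]
```

View pics/end.png

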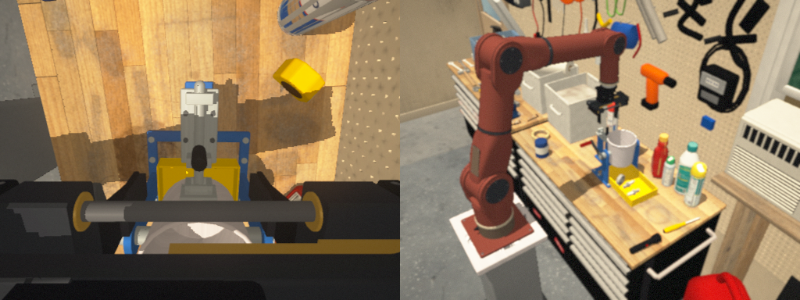

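The bolt is home (knob at (198,158) in the wrist view, y 77.7 against 78.8 at the start). The parts are in the tray and the bystanders are untouched.

```bash
python3 -c "
from bench import *
print(hand_in())"
```

```text
the job is handed in; nothing more can be done
None
```

The job is handed in: the bearing and both spark plugs are in the tray, and the pot is upright and empty with the bolt fully home. It took about 27 s, the arm didn't go near the oil filter, torch or tape, and the judge's verdict was not shown.

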